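# Clamp the tube rack on the sampler carriage

## Task

Secure the rack of sample tubes on the sampler carriage, using only pushes and grasping nothing: with the outside of a finger, swing the steel hold-down strap over the rack until it is fully home against the keeper, and only then push the cam lever at the keeper fully down. Leave the strap home and the lever down, and do not disturb the rack or any of the things standing around.

Things in the scene. Friction and masses are not known exactly. Their poses are not given: they have to be found in the camera images.
- carriage: White sampler carriage fixed to the bench (its place and yaw differ each time): deck 200 (its x) by 300 (its y) mm, deck top 45 mm above the bench. Origin at the centre of its underside; z up. In its frame: rack in the middle; round pivot post of the strap at y +105 mm; aluminium keeper with the cam lever at y -108 mm. The keeper's upright cheek (16 x 34 mm, x -32 to -16 mm) is 150 mm high and stands on the -x side of the strap's end, so the strap enters from the +x side
- strap_pivot (a point): Point on the vertical pivot axis of the strap, at the height of the strap's underside (113 mm above the bench); it has the carriage's axes
- strap (a joint): Angle of the strap, rad. 0 = fully home, lying across the rack from the pivot along the carriage's -y, against a hard stop. It grows as the strap swings open, counter-clockwise seen from above, out over the carriage's +x side; stop at 2.1, starts between 1.1 and 1.9. Stiff hinge (about 0.12 N m): it stays where it is left, no spring
- strap_mid (a point): Point on the strap's pushing face, 100 mm from the pivot axis, 16 mm above the strap's underside. Its axes turn with the strap: -y runs outward along the strap, +x is the outward normal of the pushing face (push along -x to close). This face is the outer side of the upright flange, 12 mm from the strap's centre line
- strap_end (a point): Middle of the strap's free end, 230 mm from the pivot axis. The strap is a flat steel bar 24 mm wide and 4 mm thick; along its +x edge, from 25 to 160 mm from the pivot, stands a flange 4 mm thick whose top is 28 mm above the strap's underside
- lever_pivot (a point): Point on the lever's horizontal axis (along the carriage's x), 132 mm above the bench; it has the carriage's axes
- lever (a joint): Angle of the cam lever, rad. 0 = upright; grows as the lever goes down away from the rack, towards the carriage's -y; 1.5 = fully down (nearly level), hard stop. Starts between 0 and 0.45. Stiff (about 0.45 N m, some 5 N near its end); it stays where it is left, no spring
- lever_end (a point): Middle of the lever's free end, 100 mm from the lever's axis. Its axes turn with the lever: z points outward along it, +y is the normal of the face to push on (the rack side, which becomes the upper side). The lever is a grey plastic bar 22 mm wide (its x) and 12 mm thick (its y)
- rack_mid (a point): White rack with capped sample tubes standing loose on the deck, 80 x 162 mm, 64 mm high (tube caps 109 mm above the bench, just under the strap); point at its centre, 30 mm above its underside. Leave in place
- vial: Small amber vial on the deck, 24 mm across, 50 mm high, origin at its underside. Leave in place
- beaker: Small clear plastic beaker on the deck, 38 mm across, 45 mm high, origin at its underside. Leave in place
- reagent: White reagent bottle on the bench beside the strap's pivot, 64 mm across, 150 mm high, origin at its underside. Leave in place
- tipbox: Grey box with a clear lid on the bench, 85 x 120 mm, 63 mm high, origin at its underside. Leave in place
- driver: Screwdriver 160 mm long lying on the bench, origin at its underside. Leave in place
- jar: Whitish lidded jar on the bench, 56 mm across, 70 mm high, origin at its underside. Leave in place
- cap: Screw cap on the bench, 38 mm across, 14 mm high, origin at its underside. Leave in place

How it is judged:
By the outcome, as a careful person would: the job done as asked, in the order asked, and still so for the second after the job is handed in, with the robot touching nothing.
It also fails if it takes over 51 s, if anything falls off the work surface, if the arm or the gripper's body presses on something with over 40 N, if the wrist force passes 120 N, or if a joint passes its speed limit or range.

## Robot

A 6-joint arm with a two-finger parallel gripper is mounted at the origin on the work surface. World frame = base frame: x ahead of the robot, y to its left, z up, the work surface at z = 0. Lengths are in m, angles in rad, forces in N, time in s.
With the tool pointing down it reaches from about 0.275 to 0.725 m from the base axis. Payload 15.9 kg.
Tool frame: the origin (TCP) lies at the very end of the fingers, on their centre line; the grasp point (between the pads) lies 19 mm behind it; z points along the fingers, y is the direction in which the jaws open and shut (so a half turn about z gives the same grasp; the last joint's range is limited). The gripper opens to 85 mm and grips with 20 to 120 N. Pads are 22 mm wide; open, the fingers measure 114 mm over their backs; the gripper's body (76 mm by 85 mm) begins 54 mm behind the grasp point. The pads swing forward as they close: fully open they stand 13 mm farther back than shut.
Start: joints at [0, 0.213, -0.034, 1.323, 0, 1.571], TCP at [0.5, -0, 0.231] pointing down, gripper open.
Joint ranges: [-2.98, 2.98], [-0.74, 1.72], [-1.14, 1.35], [-2.1, 2.04], [-1.57, 1.44], [-3.14, 3.14]. Speed limits (rad/s): [1.89, 1.89, 2.39, 2.57, 3.14, 3.14].

## Interface

Orientations are given as a unit quaternion [x, y, z, w].
In Python, from bench import * gives the robot as it stands.
- The arm moves only by the shell command python3 -m creep 'ROWS' [FORCE]. ROWS is JSON, a list of rows, each a list of 5 numbers: the shift along the tool's x, y, z in cm, then the turn about the tool's z in rad, then the opening, from 0 (shut) to 1 (fully open). In form: [[dx, dy, dz, yaw, jaw], ...]. A call has 1 to 20 rows; each row is the pose to reach, as a shift and turn from the pose commanded when the call began, along the tool's axes at that moment; what a row does not reach only later rows make up. A row lasts 1/12 s, in which the tool goes at most 41.7 mm and 7.16 degrees, less where a joint would pass 70% of its speed; a pose out of reach is approached as far as the arm can. A call with a gripper value outside its range is refused whole. The fingers move at their own pace and stop on an object; FORCE is the grip in N (left out, the last holds). Time passes only in rows, so rows that repeat a pose let the fingers close. It gives the time, the measured TCP pose, the force and the opening at its end, in the units of the state.
- get_obs(): the state, without advancing time (a new reading comes with each control period).
- grab_frame(name): name is "scene" or "side" or "wrist"; returns a dict with "image" (420x560x3 uint8, red, green, blue), "z_map" (420x560 float32, m along the optical axis (not along the pixel's ray), 0 where there is no reading), "fx", "fy", "cx", "cy" (pixels), "k1" (the pictures are not rectified: a ray, as slopes to the right and down, at radius r is drawn at 1 + k1 r^2 times it, then the intrinsics apply), "world_to_cam" (4x4, takes a point from world to camera coordinates); the wrist camera has in their place "hand_eye" (4x4, takes a point from camera to tool coordinates, whose origin is the TCP and whose axes are the flange's). Camera axes: x right, y down, z forward; pixel columns grow to the right and rows downward; lengths in m; the calibration is good to about 2 mm. A picture is of the moment at which its call begins: read the wrist's pose just before it.
- job_done(): hands the job in, once; it reports no verdict.
The state is a dict: "time_s": time; "joint_positions": joint angles; "qd": joint speeds; "joint_torque": joint torques, N m; "tool_pos": TCP position; "tcp_rot": TCP orientation; "ft_force": force on the tool from outside, world axes, zero at the start; "moment": the same for the moment, N m; "width": opening from 0.0 (shut) to 1.0 (fully open).
Only numpy, scipy, OpenCV 4.12 (cv2) and the standard library are available. Lean on these libraries where they do the work, as an engineer would, in place of code of your own. Each camera call takes 0.05 s, during which the arm holds its last target. There are 200 camera calls.

## Working session

There is one attempt and no reset: what is moved stays moved. The work goes in short steps, Python scripts to look and compute and a shell command to move; the robot and the scene stay as the last step left them, time stands still between calls to the robot, and variables do not carry over. Pictures are saved under pics/ and viewed, about 8 in all and at most 12, crops included, and the job is handed in when it is done.

```bash
mkdir -p pics
cat > h.py <<'E'
from bench import *
import numpy as np, cv2
def pts(f):
    z=f["z_map"]; h,w=z.shape
    u,v=np.meshgrid(np.arange(w),np.arange(h))
    x=(u-f["cx"])/f["fx"]; y=(v-f["cy"])/f["fy"]
    a,b=x.copy(),y.copy()
    for _ in range(8):
        s=1+f["k1"]*(a*a+b*b); a,b=x/s,y/s
    P=np.stack([a*z,b*z,z,np.ones_like(z)],-1)
    W=P@np.linalg.inv(f["world_to_cam"]).T
    W=W[...,:3]; W[z<=0]=np.nan
    return W
E
python3 - <<'E'
from h import *
o=get_obs(); print(o)
for n in("scene","side"):
    f=grab_frame(n); np.savez("pics/"+n,W=pts(f),I=f["image"],M=f["world_to_cam"],K=[f["fx"],f["fy"],f["cx"],f["cy"],f["k1"]])
    cv2.imwrite(f"pics/{n}.png",f["image"][...,::-1]); print(n,np.linalg.inv(f["world_to_cam"])[:3,3])
E
```

```text
{'time_s': 0.0, 'joint_positions': array([ 7.29027829e-06,  2.13351661e-01, -3.50339589e-02,  1.32349696e+00,
        2.88155904e-05,  1.57081555e+00]), 'qd': array([ 1.42870428e-03, -2.04077367e-03, -1.47146612e-03, -3.78997334e-05,
        1.12016488e-03,  1.10904780e-03]), 'joint_torque': array([-1.43474466e-03, -6.86183596e+01,  4.87125492e+01,  1.75234705e-02,
       -1.83502889e-04, -7.31988712e-05]), 'tool_pos': array([4.99672171e-01, 1.27369495e-05, 2.30828382e-01]), 'tcp_rot': array([ 7.07110902e-01,  7.07102452e-01, -3.73866351e-04, -3.94231864e-04]), 'ft_force': array([ 0.20510993, -0.37507796,  0.9884794 ]), 'moment': array([-0.02468354, -0.00573481,  0.00671996]), 'width': 1.0025755183843175}
scene [ 1.17796826 -0.48393851  0.64888413]
side [-0.03584248  0.88429311  0.8172402 ]
```

View pics/scene.png

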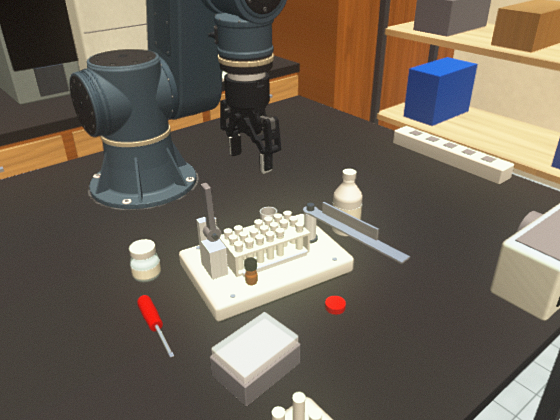

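View pics/side.png

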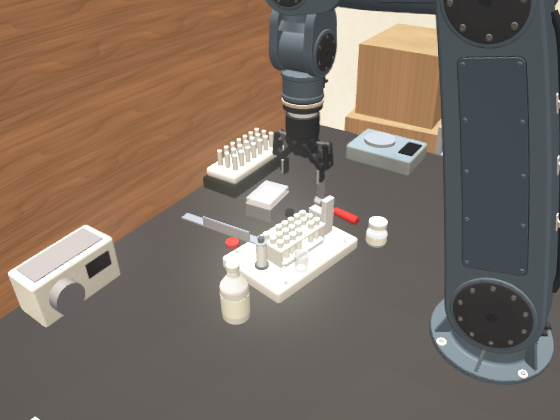

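Scene: lever upright at (209,190), keeper (212,250), pivot post (311,210), strap out to (405,258). Vial (251,270), beaker (268,213), jar (145,260), reagent (347,195), cap (335,304). Now I'll fit these numerically.

```bash
cat > m.py <<'E'
from h import *
D={n:np.load(f"pics/{n}.npz") for n in("scene","side")}
A=[]
for n in D:
    W=D[n]["W"].reshape(-1,3); I=D[n]["I"].reshape(-1,3).astype(float)
    k=(W[:,0]>.2)&(W[:,0]<.85)&(abs(W[:,1])<.5)&(W[:,2]>-.01)&(W[:,2]<.3); A.append(np.c_[W[k],I[k]])
    b=A[-1]; print(n,"bench z",np.median(b[abs(b[:,2])<.01,2]))
B=np.vstack(A)
np.save("pics/B",B)
d=B[(abs(B[:,2]-.045)<.004)&(B[:,3:].min(1)>120)]
# density-filter: keep largest component in grid
g=lambda p:((p[:,:2]-[.2,-.5])/.004).astype(int)
def big(p):
    im=np.zeros((180,260),np.uint8); q=g(p); im[q[:,0],q[:,1]]=1
    im=cv2.morphologyEx(im,cv2.MORPH_CLOSE,np.ones((3,3)))
    n,l,s,c=cv2.connectedComponentsWithStats(im); j=1+np.argmax(s[1:,4]); return p[l[q[:,0],q[:,1]]==j]
d=big(d); r=cv2.minAreaRect(d[:,:2].astype(np.float32)); print("deck",len(d),r, np.median(d[:,2]))
# top view raster of heights, max z; 2mm pixels
H=np.zeros((325,400,3),np.uint8); o=np.argsort(B[:,2]); 
u=((B[o,1]+.4)/.002).astype(int); v=((B[o,0]-.2)/.002).astype(int)
k=(u>=0)&(u<400)&(v>=0)&(v<325); H[v[k],u[k]]=B[o][k][:,[5,4,3]]
Z=np.zeros((325,400)); Z[v[k],u[k]]=B[o][k][:,2]
zc=cv2.applyColorMap(np.clip(Z*1600,0,255).astype(np.uint8),cv2.COLORMAP_JET)
cv2.imwrite("pics/top.png",np.hstack([cv2.flip(H,-1),cv2.flip(zc,-1)]))
E
python3 m.py
```

```text
scene bench z -0.0017738032346331645
side bench z 0.0016543786422191231
deck 6624 ((0.5186695456504822, 0.01429690420627594), (0.3019845485687256, 0.20510068535804749), 79.72938537597656) 0.04412040168906961
```

View pics/top.png

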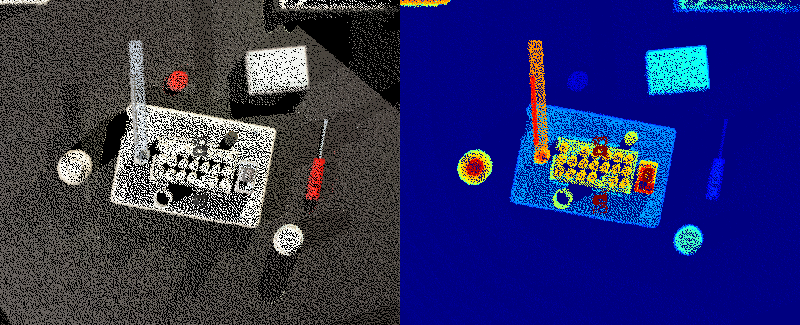

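Top view: deck is centred near (0.519, 0.014) at about -10° yaw, with the size matching. Strap points along +x with the flange on its +y side; reagent is near (0.51, 0.25). Next I'll fit the strap and lever in the carriage frame.

```bash
cat > fit.py <<'E'
from h import *
import sys
def load(ns):
    A=[]
    for n,dz in ns:
        f=grab_frame(n); W=pts(f).reshape(-1,3); k=np.isfinite(W[:,0])
        A.append(np.c_[W[k],f["image"].reshape(-1,3)[k]])
    return np.vstack(A)
y=np.radians(-10.27); C=np.array([.5187,.0143]); R=np.array([[np.cos(y),-np.sin(y)],[np.sin(y),np.cos(y)]])
def car(p): return (p-C)@R      # world->carriage
def wor(p): return C+R@np.asarray(p)
def strap(B):
    q=car(B[:,:2])-[0,.105]; r=np.hypot(*q.T); 
    k=(r>.1)&(r<.25)&(abs(B[:,2]-.116)<.004)&(q[:,0]>-.03)
    a=np.arctan2(q[:,0],-q[:,1]); return k,q,r,a
E
python3 - <<'E'
from fit import *
B=np.load("pics/B.npy"); q=car(B[:,:2]); z=B[:,2]
p=q-[0,.105]; r=np.hypot(*p.T); a=np.arctan2(p[:,0],-p[:,1])
k=(r>.11)&(r<.28)&(z>.108)&(z<.15)&(q[:,0]>.06)
print("strap n",k.sum(),"rmax",np.percentile(r[k],99.5))
for lo,hi,zz in((.165,.23,(.108,.122)),(.06,.155,(.134,.147))):
    s=(r>lo)&(r<hi)&(z>zz[0])&(z<zz[1])&(q[:,0]>.05)
    l=cv2.fitLine(q[s].astype(np.float32),cv2.DIST_HUBER,0,.01,.01).ravel(); t=np.arctan2(l[0],-l[1])%np.pi
    # perpendicular offset of the line from pivot along strap +x
    n=np.array([np.cos(t),np.sin(t)]); print(zz,s.sum(),"theta",t,"offset",(l[2:]-[0,.105])@n, "zmed",np.median(z[s]))
# post top
for nm,(xa,xb,ya,yb,za,zb) in dict(post=(-.02,.02,.085,.125,.12,.2),cheek=(-.04,-.01,-.14,-.08,.14,.16),lever=(-.02,.03,-.2,-.07,.165,.24),keeper=(-.04,.06,-.14,-.08,.06,.16),rack=(-.06,.06,-.1,.09,.1,.112)).items():
    s=(q[:,0]>xa)&(q[:,0]<xb)&(q[:,1]>ya)&(q[:,1]<yb)&(z>za)&(z<zb)
    if s.sum(): print(nm,s.sum(),"x",np.percentile(q[s,0],[1,50,99]).round(4),"y",np.percentile(q[s,1],[1,50,99]).round(4),"z",np.percentile(z[s],[1,50,99]).round(3))
s=(abs(q[:,0])<.03)&(q[:,1]>-.2)&(q[:,1]<-.07)&(z>.165)&(z<.24)
l=cv2.fitLine(np.c_[q[s,1],z[s]].astype(np.float32),cv2.DIST_HUBER,0,.01,.01).ravel(); print("lever",np.arctan2(-l[0]*np.sign(l[1]),abs(l[1])),l)
# bench objects
s=(z>.02)&((abs(q[:,0])>.11)|(abs(q[:,1])>.16))&(r>.0)&(np.hypot(q[:,0],q[:,1])<.3)
for nm,c,rr in(("reagent",(.514,.248),.045),("jar",(.365,-.178),.04)):
    d=np.hypot(B[:,0]-c[0],B[:,1]-c[1]); s=(d<rr)&(z>.02); print(nm,B[s,:2].min(0),B[s,:2].max(0),np.percentile(z[s],99.5))
E
```

```text
strap n 1222 rmax 0.23085853249408386
(0.108, 0.122) 499 theta 1.7968061 offset 0.00011735633167701588 zmed 0.11590560985730514
(0.134, 0.147) 298 theta 1.8071864 offset 0.008589880147355056 zmed 0.13869983992998214
post 103 x [-0.0136  0.0006  0.0162] y [0.0953 0.1048 0.119 ] z [0.12  0.126 0.134]
cheek 182 x [-0.0351 -0.0231 -0.0107] y [-0.1266 -0.1134 -0.0916] z [0.14  0.148 0.158]
lever 434 x [-0.0133  0.0079  0.0137] y [-0.1188 -0.1132 -0.1036] z [0.166 0.196 0.231]
keeper 1970 x [-0.0352  0.0047  0.0405] y [-0.1269 -0.1095 -0.0809] z [0.061 0.107 0.158]
rack 1861 x [-0.033   0.002   0.0343] y [-0.0979 -0.0063  0.0711] z [0.1   0.107 0.112]
lever 0.075088695 [ 0.07501815 -0.9971822  -0.11258985  0.19767448]
reagent [0.48013183 0.21426868] [0.55036697 0.2846482 ] 0.15286084799196092
jar [ 0.33915857 -0.20605538] [ 0.40190059 -0.14647246] 0.0752103288007445
```

```bash
python3 -m creep '[[0,0,0,0.1,0],[0,0,0,0.1,0]]' 40; python3 -c "
from bench import *;o=get_obs();print(o['joint_positions'][5],o['tcp_rot'])"
```

```text
time_s: 0.27
tool_pos: [0.4998, 0.0, 0.231]
tcp_rot: [0.743, 0.669, -0.0, -0.0]
ft_force: [-0.7, 0.3, 0.3]
width: 0.741
1.6756281376095603 [ 7.43189561e-01  6.69080844e-01 -2.23322521e-04 -2.24704780e-04]
```

Strap θ≈1.80, lever ≈0.08 and all sizes check out. Plan: fingers shut, push with the outside of one finger (tool −y) at r=110 mm, tip at z=0.123, with tool yaw following the strap. This helper works out the shifts.

```bash
cat > plan.py <<'E'
from fit import *
from scipy.spatial.transform import Rotation as Ro
def rel(P,psi):   # world targets, psi (cw yaw) -> rows in cm/rad from the present pose
    o=get_obs(); M=Ro.from_quat(o["tcp_rot"]).as_matrix(); p0=np.arctan2(-M[1,1],M[0,1])
    for P_,s in zip(P,psi): print(((M.T@(P_-o["tool_pos"]))*100).round(2).tolist(), round(s-p0,3))
    print("F",o["ft_force"].round(1),"w",round(o["width"],3),"t",round(o["time_s"],2),"tcp",o["tool_pos"].round(4),"car",car(o["tool_pos"][:2]).round(4))
def spose(t,d,r=.11,z=.123):
    w=wor([np.sin(t)*r+np.cos(t)*d,.105-np.cos(t)*r+np.sin(t)*d]); return np.array([*w,z]), -(t+y)
E
python3 -c "
from plan import *
a=[spose(1.80,.045,z=.2),spose(1.8,.045)]
rel(*zip(*a))"
```

```text
[18.23, 12.69, 3.09] -1.726
[18.23, 12.69, 10.79] -1.726
F [-0.7  0.3  0.3] w 0.741 t 0.27 tcp [0.4998 0.     0.231 ] car [-0.0161 -0.0174]
```

```bash
python3 -m creep '[[18.2,12.7,3,-1.726,0],[18.2,12.7,3,-1.726,0],[18.2,12.7,3,-1.726,0],[18.2,12.7,3,-1.726,0],[18.2,12.7,3,-1.726,0],[18.2,12.7,3,-1.726,0],[18.2,12.7,3,-1.726,0],[18.2,12.7,3,-1.726,0],[18.2,12.7,3,-1.726,0],[18.2,12.7,3,-1.726,0],[18.2,12.7,3,-1.726,0],[18.2,12.7,3,-1.726,0],[18.2,12.7,3,-1.726,0],[18.2,12.7,3,-1.726,0],[18.2,12.7,3,-1.726,0],[18.2,12.7,3,-1.726,0]]' 40
python3 -m creep '[[0,0,2,0,0],[0,0,4,0,0],[0,0,6,0,0],[0,0,7.7,0,0],[0,0,7.7,0,0],[0,0,7.7,0,0]]'
python3 - <<'E'
from plan import *
print(get_obs()["joint_positions"].round(2))
a=[spose(1.80,.045)]+[spose(1.8-.06*i,.0265) for i in range(0,12)]
rel(*zip(*a))
f=grab_frame("side"); cv2.imwrite("pics/s2.png",cv2.resize(f["image"][120:340,120:400],None,fx=2.5,fy=2.5)[...,::-1])
E
```

```text
time_s: 1.6
tool_pos: [0.6444, 0.1684, 0.201]
tcp_rot: [-0.027, 1.0, -0.0, -0.0]
ft_force: [-0.3, 0.2, 0.2]
width: 0.002
time_s: 2.1
tool_pos: [0.644, 0.1683, 0.124]
tcp_rot: [-0.027, 1.0, -0.0, -0.001]
ft_force: [0.1, -0.4, 1.0]
width: -0.003
[0.26 0.6  0.26 1.24 0.   0.2 ]
[-0.11, -0.03, 0.1] 0.004
[-0.1, -1.88, 0.1] 0.004
[-0.24, -2.54, 0.1] 0.064
[-0.33, -3.21, 0.1] 0.124
[-0.39, -3.89, 0.1] 0.184
[-0.4, -4.57, 0.1] 0.244
[-0.38, -5.25, 0.1] 0.304
[-0.31, -5.92, 0.1] 0.364
[-0.21, -6.59, 0.1] 0.424
[-0.06, -7.26, 0.1] 0.484
[0.13, -7.91, 0.1] 0.544
[0.35, -8.55, 0.1] 0.604
[0.61, -9.18, 0.1] 0.664
F [ 0.1 -0.4  1. ] w -0.003 t 2.1 tcp [0.644  0.1683 0.124 ] car [0.0958 0.1738]
```

View pics/s2.png

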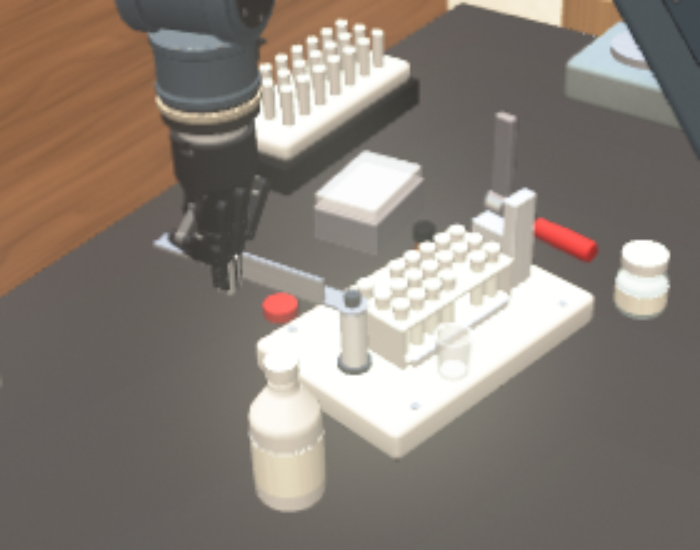

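The shut fingers (230,280) stand clear on the pushing side of the strap, well away from the reagent. Starting the push.

```bash
python3 -m creep '[[-0.1,-0.6,0.1,0,0],[-0.1,-1.2,0.1,0,0],[-0.1,-1.9,0.1,0,0],[-0.24,-2.54,0.1,0.06,0],[-0.33,-3.2,0.1,0.12,0],[-0.39,-3.9,0.1,0.18,0],[-0.4,-4.57,0.1,0.24,0],[-0.38,-5.25,0.1,0.3,0],[-0.31,-5.92,0.1,0.36,0],[-0.2,-6.6,0.1,0.42,0],[-0.06,-7.26,0.1,0.48,0],[0.13,-7.9,0.1,0.54,0],[0.35,-8.55,0.1,0.6,0],[0.6,-9.2,0.1,0.66,0],[0.6,-9.2,0.1,0.66,0]]'
cat > ang.py <<'E'
from plan import *
B=load([("scene",0),("side",0)]); q=car(B[:,:2]); z=B[:,2]; p=q-[0,.105]; r=np.hypot(*p.T); a=np.arctan2(p[:,0],-p[:,1])
s=(r>.165)&(r<.232)&(z>.1125)&(z<.1205)&(a>-.2)&(a<2)
h,e=np.histogram(a[s],60,(-.2,2)); m=e[np.argmax(h)]; s&=abs(a-m)<.12
print("theta",np.median(a[s]),s.sum())
f=(r>.06)&(r<.155)&(z>.132)&(z<.147)&(abs(a-np.median(a[s]))<.3); t=np.median(a[s]); print("flange off",np.median(p[f]@[np.cos(t),np.sin(t)]) if f.sum() else None,f.sum())
E
python3 - <<'E'
from ang import *
c=spose(1.14,.0265); a=[c]+[spose(1.14-.07*i,.0265) for i in range(1,17)]
rel(*zip(*a))
E
```

```text
time_s: 3.4
tool_pos: [0.6436, 0.0745, 0.124]
tcp_rot: [0.3, 0.954, 0.0, 0.0]
ft_force: [-0.4, -0.8, 0.1]
width: -0.003
theta 1.1364863485220118 370
flange off 0.012980237507039909 250
[0.12, -0.01, 0.08] 0.006
[-0.03, -0.78, 0.08] 0.076
[-0.13, -1.57, 0.08] 0.146
[-0.17, -2.36, 0.08] 0.216
[-0.16, -3.15, 0.08] 0.286
[-0.1, -3.94, 0.08] 0.356
[0.03, -4.72, 0.08] 0.426
[0.2, -5.5, 0.08] 0.496
[0.43, -6.25, 0.08] 0.566
[0.72, -6.99, 0.08] 0.636
[1.05, -7.71, 0.08] 0.706
[1.43, -8.4, 0.08] 0.776
[1.86, -9.07, 0.07] 0.846
[2.34, -9.7, 0.07] 0.916
[2.86, -10.3, 0.07] 0.986
[3.42, -10.86, 0.07] 1.056
[4.02, -11.38, 0.07] 1.126
F [0.3 1.2 0.6] w -0.004 t 3.5 tcp [0.6438 0.0757 0.1238] car [0.1121 0.0827]
```

```bash
python3 -m creep '[[0,-0.8,0.1,0.08,0],[-0.1,-1.6,0.1,0.15,0],[-0.15,-2.4,0.1,0.22,0],[-0.15,-3.15,0.1,0.29,0],[-0.1,-3.9,0.1,0.36,0],[0,-4.7,0.1,0.43,0],[0.2,-5.5,0.1,0.5,0],[0.4,-6.25,0.1,0.57,0],[0.7,-7,0.1,0.64,0],[1.05,-7.7,0.1,0.71,0],[1.4,-8.4,0.1,0.78,0],[1.9,-9.1,0.1,0.85,0],[2.3,-9.7,0.1,0.92,0],[2.9,-10.3,0.1,0.99,0],[2.9,-10.3,0.1,0.99,0]]'
python3 - <<'E'
from ang import *
a=[spose(t,.0265) for t in (.16,.12,.08,.04,0,-.02,-.04)]
rel(*zip(*a)); print(get_obs()["joint_positions"].round(2))
E
```

```text
time_s: 4.75
tool_pos: [0.5605, 0.0079, 0.1227]
tcp_rot: [0.716, 0.698, -0.0, 0.0]
ft_force: [-1.0, -0.2, -0.1]
width: 0.003
theta 0.14834670997222113 456
flange off 0.011074708544986375 293
[-0.1, 0.03, -0.04] -0.001
[-0.2, -0.41, -0.04] 0.039
[-0.28, -0.85, -0.04] 0.079
[-0.34, -1.3, -0.04] 0.119
[-0.39, -1.75, -0.04] 0.159
[-0.4, -1.98, -0.04] 0.179
[-0.41, -2.2, -0.04] 0.199
F [ 0.2 -0.2 -0.7] w -0.001 t 4.85 tcp [0.5615 0.0082 0.1226] car [0.0432 0.0016]
[ 0.01  0.38 -0.08  1.11  0.    1.61]
```

```bash
python3 -m creep '[[-0.1,-0.2,0,0.02,0],[-0.2,-0.4,0,0.04,0],[-0.25,-0.6,0,0.06,0],[-0.28,-0.85,0,0.08,0],[-0.3,-1.1,0,0.1,0],[-0.34,-1.3,0,0.12,0],[-0.36,-1.5,0,0.14,0],[-0.38,-1.65,0,0.16,0],[-0.38,-1.65,0,0.16,0]]'
python3 ang.py
python3 -m creep '[[0,-0.05,0,0,0],[0,-0.1,0,0,0],[0,-0.15,0,0,0],[0,-0.15,0,0,0]]'
python3 ang.py
```

```text
time_s: 5.6
tool_pos: [0.5443, 0.0045, 0.1223]
tcp_rot: [0.77, 0.638, -0.0, -0.0]
ft_force: [-0.6, 0.3, -0.6]
width: 0.0
theta 0.020723459789015086 350
flange off 0.009897082291919664 330
time_s: 6.03
tool_pos: [0.5436, 0.0048, 0.1224]
tcp_rot: [0.769, 0.639, 0.0, 0.0]
ft_force: [4.3, -1.5, -2.6]
width: -0.0
theta 0.01659971995467658 353
flange off 0.010190945733345624 332
```

```bash
python3 -m creep '[[0,-0.1,0,0,0],[0,-0.2,0,0,0],[0,-0.2,0,0,0],[0,-0.2,0,0,0]]'
python3 -m creep '[[0,-0.1,0,0,0],[0,-0.2,0,0,0],[0,-0.2,0,0,0],[0,-0.2,0,0,0]]'
python3 ang.py
```

```text
time_s: 6.47
tool_pos: [0.5433, 0.0048, 0.1227]
tcp_rot: [0.769, 0.639, 0.001, 0.002]
ft_force: [16.4, -3.8, -10.2]
width: -0.001
time_s: 6.8
tool_pos: [0.5431, 0.0048, 0.1229]
tcp_rot: [0.769, 0.639, 0.002, 0.003]
ft_force: [29.8, -6.6, -19.2]
width: -0.0
theta 0.018910076405072584 342
flange off 0.00966753325018802 347
```

The force climbs to 30 N with no motion, so the strap is on its hard stop (the leftover 0.018 rad is yaw-fit bias). Back off, rise and look.

```bash
python3 -m creep '[[0,0.3,0,0,0],[0,0.8,0,0,0],[0,2,0,0,0],[0,3,-1,0,0],[0,3,-5,0,0],[0,3,-9,0,0],[0,3,-13,0,0],[0,3,-15,0,0],[0,3,-15,0,0],[0,3,-15,0,0]]'
python3 - <<'E'
from ang import *
# refit carriage: deck long edges & strap centreline, lever
l=cv2.fitLine(q[s].astype(np.float32),cv2.DIST_HUBER,0,.01,.01).ravel(); print("strap line car",l, "x at y=-.1:",l[2]+l[0]/l[1]*(-.1-l[3]))
k=(abs(q[:,0]-.003)<.03)&(q[:,1]>-.2)&(q[:,1]<-.07)&(z>.17)&(z<.24)
print("lever x",np.percentile(q[k,0],[2,50,98]),"y",np.percentile(q[k,1],[2,50,98]),"ztop",z[k].max())
f=grab_frame("scene"); cv2.imwrite("pics/s3.png",cv2.resize(f["image"][150:330,160:380],None,fx=3,fy=3)[...,::-1])
rel([np.array([*wor([.004,-.07]),.29])],[0.])
E
```

```text
time_s: 7.73
tool_pos: [0.5692, 0.0002, 0.2732]
tcp_rot: [0.769, 0.639, 0.001, 0.0]
ft_force: [0.1, 0.3, -1.6]
width: -0.001
theta 0.015013720794364641 352
flange off 0.009673242733756986 336
strap line car [ 0.08135896 -0.99668485  0.00419682 -0.0961233 ] x at y=-.1: 0.004513271
lever x [-0.0127599   0.00450967  0.01323596] y [-0.11865901 -0.1113841  -0.10343439] ztop 0.23681512189602216
[-6.51, -4.69, -1.89] -0.184
F [0.1 0.5 0. ] w -0.001 t 7.88 tcp [5.681e-01 1.000e-04 2.710e-01] car [ 0.0511 -0.0051]
```

View pics/s3.png

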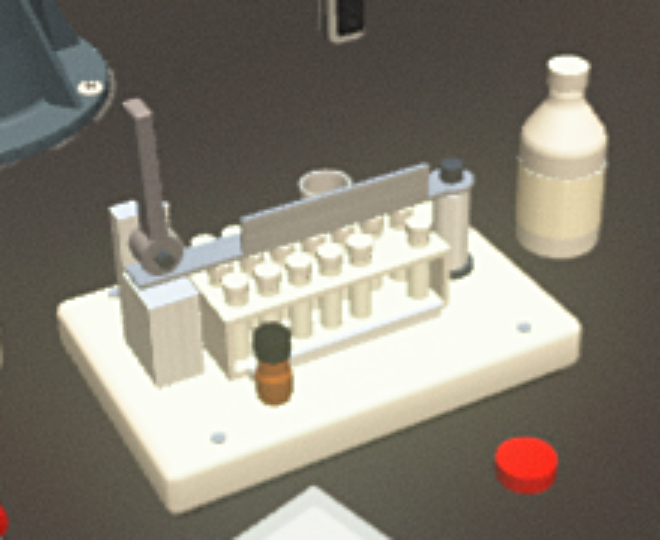

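Picture shows the strap lying along the rack and into the keeper beside the cheek (135,275), with the lever still upright (140,110); vial, beaker, cap and reagent look unmoved. Next, the lever.

```bash
cat >> plan.py <<'E'
def lpose(ph,clear=0,r=.082,x=.004,y0=-.108):
    n=.006+clear; return np.array([*wor([x,y0-r*np.sin(ph)+n*np.cos(ph)+.011]),.132+r*np.cos(ph)+n*np.sin(ph)]), .179
E
python3 - <<'E'
from plan import *
a=[lpose(.08,.02)]+[lpose(p) for p in np.arange(.08,1.6,.08)]+[lpose(1.5,-.003)]
rel(*zip(*a))
E
```

```text
[-7.27, -4.67, 5.53] -0.005
[-9.26, -4.66, 5.69] -0.005
[-9.92, -4.65, 5.72] -0.005
[-10.57, -4.65, 5.81] -0.005
[-11.22, -4.65, 5.94] -0.005
[-11.85, -4.64, 6.13] -0.005
[-12.46, -4.64, 6.36] -0.005
[-13.05, -4.64, 6.65] -0.005
[-13.62, -4.63, 6.98] -0.005
[-14.16, -4.63, 7.35] -0.005
[-14.67, -4.63, 7.77] -0.005
[-15.14, -4.62, 8.23] -0.005
[-15.58, -4.62, 8.72] -0.005
[-15.97, -4.62, 9.25] -0.005
[-16.33, -4.61, 9.8] -0.005
[-16.63, -4.61, 10.38] -0.005
[-16.89, -4.61, 10.99] -0.005
[-17.1, -4.61, 11.61] -0.005
[-17.26, -4.6, 12.25] -0.005
[-17.36, -4.6, 12.9] -0.005
[-17.36, -4.6, 13.04] -0.005
F [0.1 0.5 0. ] w -0.001 t 7.88 tcp [5.681e-01 1.000e-04 2.710e-01] car [ 0.0511 -0.0051]
```

```bash
python3 -m creep '[[-2,-2,1,0,0],[-4,-4,2,0,0],[-7.2,-4.65,4,0,0],[-7.2,-4.65,5.5,0,0],[-7.2,-4.65,5.5,0,0],[-7.8,-4.65,5.6,0,0],[-8.4,-4.65,5.7,0,0],[-9,-4.65,5.7,0,0],[-9.5,-4.65,5.7,0,0],[-9.9,-4.65,5.7,0,0],[-10.6,-4.65,5.8,0,0],[-11.2,-4.65,5.95,0,0],[-11.85,-4.65,6.1,0,0],[-12.5,-4.65,6.4,0,0],[-13,-4.65,6.65,0,0],[-13,-4.65,6.65,0,0]]'
python3 - <<'E'
from plan import *
a=[lpose(p) for p in np.arange(.56,1.6,.08)]+[lpose(1.5),lpose(1.5,-.003)]
rel(*zip(*a))
B=load([("scene",0),("side",0)]); q=car(B[:,:2]); z=B[:,2]
f=grab_frame("scene"); cv2.imwrite("pics/s4.png",cv2.resize(f["image"][120:330,160:380],None,fx=2.7,fy=2.7)[...,::-1])
E
```

```text
time_s: 9.22
tool_pos: [0.4992, -0.1202, 0.2057]
tcp_rot: [0.769, 0.639, -0.0, 0.0]
ft_force: [0.3, -0.0, 0.0]
width: 0.003
[0.04, -0.08, 0.11] -0.006
[-0.53, -0.07, 0.44] -0.006
[-1.07, -0.07, 0.81] -0.006
[-1.58, -0.07, 1.23] -0.006
[-2.05, -0.07, 1.69] -0.006
[-2.49, -0.06, 2.18] -0.006
[-2.88, -0.06, 2.71] -0.006
[-3.23, -0.06, 3.26] -0.006
[-3.54, -0.06, 3.84] -0.006
[-3.8, -0.06, 4.45] -0.006
[-4.0, -0.06, 5.07] -0.006
[-4.16, -0.06, 5.71] -0.006
[-4.27, -0.06, 6.36] -0.006
[-4.25, -0.06, 6.2] -0.006
[-4.27, -0.06, 6.5] -0.006
F [ 0.3 -0.   0. ] w 0.003 t 9.22 tcp [ 0.4992 -0.1202  0.2057] car [ 0.0048 -0.1359]
```

View pics/s4.png

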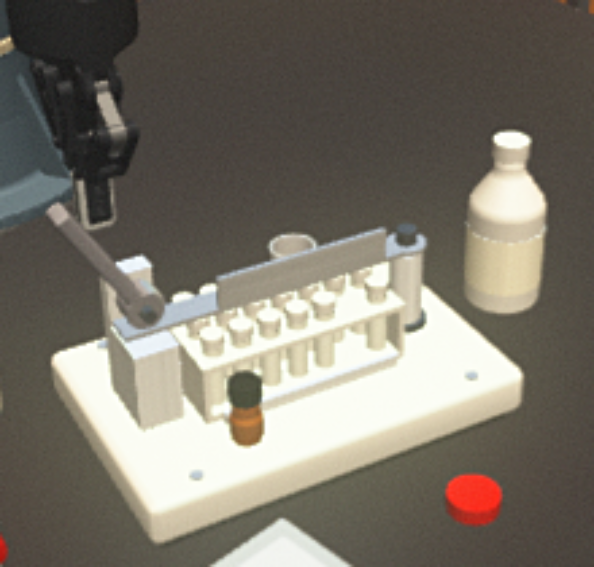

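The lever (60,215 to 145,300) is going down ahead of the fingertips (100,215), and the strap is still home. Continuing the arc.

```bash
python3 -m creep '[[-0.5,-0.05,0.45,0,0],[-1.05,-0.05,0.8,0,0],[-1.6,-0.05,1.25,0,0],[-2.05,-0.05,1.7,0,0],[-2.5,-0.05,2.2,0,0],[-2.9,-0.05,2.7,0,0],[-3.25,-0.05,3.25,0,0],[-3.55,-0.05,3.85,0,0],[-3.8,-0.05,4.45,0,0],[-4,-0.05,5.1,0,0],[-4.15,-0.05,5.7,0,0],[-4.2,-0.05,6,0,0],[-4.2,-0.05,6.2,0,0],[-4.2,-0.05,6.3,0,0],[-4.2,-0.05,6.3,0,0]]'
python3 -m creep '[[0,0,0.1,0,0],[0,0,0.2,0,0],[0,0,0.2,0,0],[0,0,0.2,0,0]]'
```

```text
time_s: 10.62
tool_pos: [0.4912, -0.1611, 0.1431]
tcp_rot: [0.769, 0.639, -0.0, 0.001]
ft_force: [-1.0, -2.6, 5.3]
width: 0.001
time_s: 10.95
tool_pos: [0.4915, -0.1613, 0.1423]
tcp_rot: [0.769, 0.639, 0.0, 0.001]
ft_force: [-6.7, -1.7, 25.0]
width: -0.0
```

```bash
python3 -m creep '[[0,0,-0.3,0,0],[0,0,-1,0,0],[0,0,-3,0,0],[0,0,-6,0,0],[0,0,-9,0,0],[-3,0,-12,0,0],[-6,0,-12,0,0],[-8,0,-12,0,0],[-8,0,-12,0,0],[-8,0,-12,0,0]]'
python3 - <<'E'
from ang import *
k=(abs(q[:,0]-.003)<.02)&(q[:,1]>-.215)&(q[:,1]<-.13)&(z>.1)&(z<.2)
l=cv2.fitLine(np.c_[q[k,1],z[k]].astype(np.float32),cv2.DIST_HUBER,0,.01,.01).ravel()
print("lever top z",np.percentile(z[k],[5,50,95]),"y",np.percentile(q[k,1],[1,99]),"line",l)
O=np.load("pics/B.npy"); O=O
for n in("scene","side"):
    f=grab_frame(n); W=pts(f); D=np.load(f"pics/{n}.npz"); dz=np.abs(W[...,2]-D["W"][...,2]); m=dz>.01
    im=f["image"].copy(); im[m]=im[m]//2+np.array([127,0,0],np.uint8)
    cv2.imwrite(f"pics/{n}_end.png",cv2.resize(im[120:340,110:420],None,fx=2.5,fy=2.5)[...,::-1])
rel([],[])
E
```

```text
time_s: 11.78
tool_pos: [0.476, -0.2398, 0.2607]
tcp_rot: [0.77, 0.639, -0.0, -0.0]
ft_force: [-0.5, -0.8, -0.5]
width: 0.001
theta 0.02078357149269298 320
flange off 0.009065146967566232 339
lever top z [0.13141468 0.13976405 0.14615378] y [-0.20860742 -0.13057637] line [ 0.9965755  -0.08268835 -0.1609327   0.13909258]
F [ 0.1 -0.1  0.4] w -0.003 t 11.98 tcp [ 0.4765 -0.2382  0.2608] car [ 0.0035 -0.256 ]
```

View pics/scene_end.png

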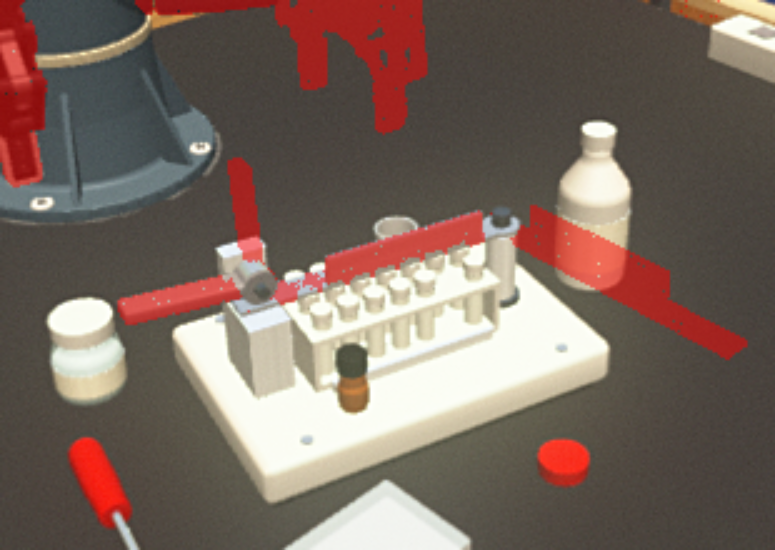

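View pics/side_end.png

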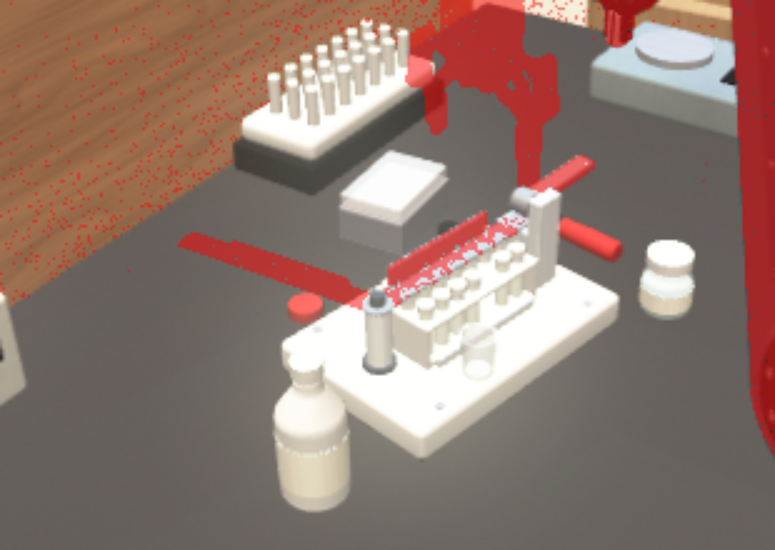

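Only the strap, lever and arm changed between the first and last frames. Lever lies from (125,310) to the hub (250,280), nearly level, and the strap runs along the rack into the keeper. Handing in.

```bash
python3 -c "
from bench import *; print(job_done())"
```

```text
the job is handed in; nothing more can be done
None
```

The strap is home against its stop and the cam lever is fully down. I pushed the strap first, with the outside of the shut fingers, and then the lever. The job was handed in at about 12 s with the arm clear of everything.

- **Strap:** it went from about 1.80 rad to its hard stop, where the force rose to about 30 N without further motion. The cameras still read 0.015–0.021 rad instead of 0. I put that down to about 1° of error in my carriage yaw fit.
- **Lever:** it went from about 0.08 rad to its stop, where about 25 N built up with under 1 mm of further motion. The camera fit gave about 1.49 rad against the expected 1.5, which is within noise.
- **Surroundings:** comparing the first and last depth images at a 10 mm threshold, only the strap, lever and arm changed. The rack, vial, beaker and the bench objects in view show no change, though shifts under 10 mm would not show.

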